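# Stand two serving boards in the spring-clip rack

### The job

Stand both small wooden serving boards upright on a short end in the slotted rack, faces along the slots and roughly centred from side to side: the longer board in the back slot, furthest from the robot, and the shorter one in the front slot, with the middle slot left empty. Each slot has a stiff springy steel strip that grips the board, so press each board down past it until it is fully home on the slot's floor, then let go. Leave the salt mill, glass bowl and tongs where they are.

Things in the scene. Friction and masses are not known exactly. Their poses are not given: they have to be found in the camera images.
- long_board: The longer of two plain dark-wood serving boards: a flat slab 150 mm long (its own x), 56 mm wide (y), 12 mm thick (z), about 105 g, alike at both ends and on both faces. It starts lying flat on a cork block, underside 22 mm above the table, overhanging the block all round. Origin at the centre of its lower face as it starts lying.
- long_board_mid (a point): Centre of the longer board's solid (6 mm above its origin along its z).
- short_board: The shorter of two plain dark-wood serving boards: a flat slab 115 mm long (its own x), 56 mm wide (y), 12 mm thick (z), about 80 g, alike at both ends and on both faces. It starts lying flat on a cork block, underside 22 mm above the table, overhanging the block all round. Origin at the centre of its lower face as it starts lying.
- short_board_mid (a point): Centre of the shorter board's solid (6 mm above its origin along its z).
- rack: Low wooden rack fixed to the table, 158 mm deep (x), 100 wide (y), 48 high; origin at the centre of its underside, x to its back (away from the robot), z up. Three slots run right through along y at x = -45 (front), 0 (middle) and +45 mm (back): 16 mm wide, 40 mm deep, floor 8 mm above the table; the top 12 mm of the mouth flares to 28 mm. Each slot has a sprung steel strip at its front wall.
- back_slot (a point): Point on the floor of the back slot, under the middle of a seated board (2 mm behind the slot's mid-plane, as the strip pushes boards to the back wall); axes as the rack's. The strip, 40 mm wide, slopes in from 34 mm above the floor and bulges 7 mm into the slot 11 mm above it; it yields forward at 6 to 10 N. Pushing a board past it takes 8 to 20 N.
- front_slot (a point): Point on the floor of the front slot, under the middle of a seated board (2 mm behind the slot's mid-plane, as the strip pushes boards to the back wall); axes as the rack's. The strip, 40 mm wide, slopes in from 34 mm above the floor and bulges 7 mm into the slot 11 mm above it; it yields forward at 6 to 10 N. Pushing a board past it takes 8 to 20 N.
- cork_a: Cork block fixed to the table, 66 mm (x) by 34 mm (y) by 22 mm high, on which the longer board starts lying, its length roughly along the block's; origin at the centre of its underside.
- cork_b: A like cork block, under the shorter board.
- salt_mill: Bystander: upright chrome press-button salt mill, 52 mm across, 168 mm high; origin at the centre of its foot.
- glass_bowl: Bystander: small empty glass bowl, 84 mm across, 45 mm high, on a fixed round cork coaster 96 mm across and 8 mm high; origin at the centre of its underside.
- tongs: Bystander: stainless steel tongs lying flat beyond the boards, about 250 mm long (x, jaws to +x), 90 mm wide, 15 mm high; origin near the middle on the table.
There are look-alikes about, which are no part of the job. Leave any orange look-alike of the short_board alone.

How it is judged:
By the outcome, as a careful person would: the job done as asked, in the order asked, and still so for the second after the job is handed in, with the robot touching nothing.
It also fails if it takes over 64 s, if anything falls off the work surface, if the arm or the gripper's body presses on something with over 40 N, if the wrist force passes 120 N, or if a joint passes its speed limit or range.

### The arm

A 6-joint arm with a two-finger parallel gripper is mounted at the origin on the work surface. World frame = base frame: x ahead of the robot, y to its left, z up, the work surface at z = 0. Lengths are in mm, angles in rad, forces in N, time in s.
With the tool pointing down it reaches from about 300 to 950 mm from the base axis. Payload 3.1 kg.
Tool frame: the origin (TCP) lies between the finger pads; the fingertips stand 19 mm ahead of it and the grasp point (between the pads) is the TCP; z points along the fingers, y is the line along which they close (so a half turn about z gives the same grasp; the last joint's range is limited). The gripper opens to 85 mm and grips with 20 to 120 N. Pads are 22 mm wide; open, the fingers measure 114 mm over their backs; the gripper's body (76 mm by 85 mm) begins 54 mm behind the grasp point. The pads swing forward as they close: fully open they stand 13 mm farther back than shut.
Start: joints at [-1.334, 0.308, 1.634, -0, 1.2, -0.07], TCP at [188.729, -595.83, 250.272] pointing down, gripper open.
Joint ranges: [-3.06, 3.06], [-0.79, 1.96], [0.05, 2.63], [-1.19, 4.34], [0.05, 2.64], [-2.94, 2.94]. Speed limits (rad/s): [2.79, 2.79, 3.14, 3.14, 3.14, 3.14].

### API

Orientations are given as a rotation vector (axis times angle).
In Python, from station import r gives the robot as it stands.
- The arm moves only by the tool play_rows, never from a script. Its argument "rows" is text: rows parted by semicolons, each of 7 numbers parted by spaces: the finger opening in m, from 0 to 0.0854, then the shift along the tool's x, y, z in m, then the turn, a rotation vector about the tool's x, y, z in degrees. In form: jaw tx ty tz rx ry rz; .... A call has exactly 5 rows; each row is the pose to reach, as a shift and turn from the pose commanded when the call began, along the tool's axes at that moment; what a row does not reach only later rows make up. A row lasts 1/8 s, in which the tool goes at most 62.5 mm and 10.7 degrees, less where a joint would pass 70% of its speed; a pose out of reach is approached as far as the arm can. A call with a gripper value outside its range is refused whole. The fingers move at their own pace and stop on an object; the grip force is fixed at half the most. Time passes only in rows, so rows that repeat a pose let the fingers close, or fill a call up. It gives the time, the measured TCP pose, the force, the opening and the grip force at its end, in the units of the state.
- r.state(): the state, without advancing time (a new reading comes with each control period).
- r.get_image(name): name is "scene" or "top"; returns the picture (384x512x3 uint8, blue, green, red); there is no depth.
- r.calibration(name): a dict with "fx", "fy", "cx", "cy" (pixels), "T" (4x4, takes a point from camera to world coordinates). Camera axes: x right, y down, z forward; pixel columns grow to the right and rows downward; lengths in mm; the calibration is good to about 2 mm. A picture is of the moment at which its call begins. calibration takes no time and is no camera call.
- r.finish_job(): hands the job in; it is judged then, once.
The state is a dict: "t": time; "joint_positions": joint angles; "qvel": joint speeds; "joint_torque": joint torques, N m; "ee_pos": TCP position; "eef_rot": TCP orientation; "ft_force": force on the tool from outside, world axes, zero at the start; "ft_torque": the same for the moment, N m; "width": finger opening in mm; "grasp_force": force on a finger pad.
Only numpy, scipy, OpenCV 4.12 (cv2) and the standard library are available. Lean on these libraries where they do the work, as an engineer would, in place of code of your own. Each camera call takes 0.05 s, during which the arm holds its last target. There are 200 camera calls.

## Working session

There is one attempt and no reset: what is moved stays moved. The work goes in short steps, Python scripts to look and compute and a tool call to move; the robot and the scene stay as the last step left them, time stands still between calls to the robot, and variables do not carry over. Pictures are saved under pics/ and viewed, at most 10 in all, crops included, and the job is handed in when it is done.

Besides the shell and the picture viewer there is one more tool, called after "Request:" by a JSON object that holds its "op" and its "data", one argument or row to a line. play_rows: Moves the arm, as the interface text tells. Its arguments: {"type":"object","properties":{"rows":{"type":"string"}},"required":["rows"]}

```bash
mkdir -p pics; ls; python3 - <<'E'
from station import r
import cv2,numpy as np
for n in("scene","top"):
    cv2.imwrite(f"pics/{n}0.png",r.get_image(n)); c=r.calibration(n)
    print(n,[round(c[k],1) for k in("fx","fy","cx","cy")]);print(np.round(c["T"],3))
s=r.state();print(s["ee_pos"],s["eef_rot"],s["width"],s["t"],s["ft_force"])
E
```

```text
pics
scene [377.9, 377.9, 252.7, 200.7]
[[-4.330000e-01  5.480000e-01 -7.150000e-01  1.280596e+03]
 [ 9.010000e-01  2.630000e-01 -3.440000e-01  4.136690e+02]
 [-0.000000e+00 -7.940000e-01 -6.080000e-01  6.696490e+02]
 [ 0.000000e+00  0.000000e+00  0.000000e+00  1.000000e+00]]
top [359.2, 359.2, 257.8, 199.9]
[[-2.100000e-02 -9.860000e-01  1.660000e-01  3.478390e+02]
 [-9.990000e-01  2.500000e-02  2.200000e-02  3.440500e+01]
 [-2.600000e-02 -1.650000e-01 -9.860000e-01  1.146828e+03]
 [ 0.000000e+00  0.000000e+00  0.000000e+00  1.000000e+00]]
[ 188.56439424 -595.13213212  249.16028047] [-3.10263266e+00 -4.79749717e-01  2.93678524e-04] 85.29361281629716 0.1 [-0.54350378 -0.12444289  0.11896104]
```

View pics/top0.png

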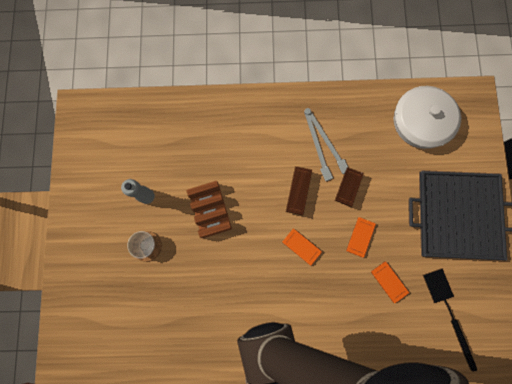

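View pics/scene0.png

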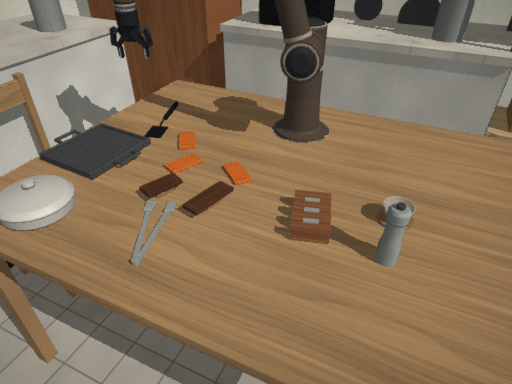

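The top view shows the dark long board at about (299,191), the dark short board at (349,187) and the rack at (209,209). Candidates for the boards are the dark ones at (299,191) and (349,187), and the orange look-alikes at (302,247), (362,237) and (390,282). I choose the dark pair and check them in a close crop.

```bash
cat > h.py <<'E'
from station import r
import cv2,numpy as np
def ray(n,uv,z):
    c=r.calibration(n);T=np.array(c["T"]);uv=np.atleast_2d(uv).astype(float)
    d=np.c_[(uv[:,0]-c["cx"])/c["fx"],(uv[:,1]-c["cy"])/c["fy"],np.ones(len(uv))]@T[:3,:3].T
    return T[:3,3]+d*((z-T[2,3])/d[:,2:3])
def proj(n,P):
    c=r.calibration(n);T=np.array(c["T"]);q=(np.atleast_2d(P)-T[:3,3])@T[:3,:3]
    return np.c_[c["fx"]*q[:,0]/q[:,2]+c["cx"],c["fy"]*q[:,1]/q[:,2]+c["cy"]]
E
python3 - <<'E'
from h import *
im=cv2.imread("pics/top0.png")
for n,(x0,y0,x1,y1) in dict(L=(275,155,325,225),S=(330,160,372,216)).items():
    g=im[y0:y1,x0:x1].max(2); m=(g<85).astype(np.uint8)
    m=cv2.morphologyEx(m,cv2.MORPH_OPEN,np.ones((3,3)))
    k,lab,st,ce=cv2.connectedComponentsWithStats(m);i=1+st[1:,4].argmax()
    ys,xs=np.where(lab==i);P=ray("top",np.c_[xs+x0,ys+y0],34)[:,:2].astype(np.float32)
    (c,s,a)=cv2.minAreaRect(P);print(n,st[i],np.round(c),np.round(s),round(a,1), np.round(P.mean(0)), "pca",np.degrees(np.arctan2(*np.linalg.svd(P-P.mean(0),full_matrices=False)[2][0][::-1])))
    ue=ray("top",[[0,0]],34)
for uv in [(188,188),(217,181),(231,234),(199,239)]: print(uv,np.round(ray("top",uv,48)))
a=cv2.resize(im[150:260,175:380],None,fx=3.9,fy=3.9,interpolation=cv2.INTER_CUBIC);cv2.imwrite("pics/c1.png",a)
b=cv2.imread("pics/scene0.png")[150:260,130:340];cv2.imwrite("pics/c2.png",cv2.resize(b,None,fx=3.8,fy=3.8,interpolation=cv2.INTER_CUBIC))
E
```

```text
L [ 12  13  25  48 762] [560. -73.] [ 57. 148.] 76.0 [558. -71.] pca 166.44897
S [  6   8  27  39 632] [ 569. -230.] [ 58. 115.] 67.4 [ 568. -228.] pca 159.43246
(188, 188) [[576. 277.  48.]]
(217, 181) [[596. 186.  48.]]
(231, 234) [[429. 143.  48.]]
(199, 239) [[416. 241.  48.]]
```

View pics/c1.png

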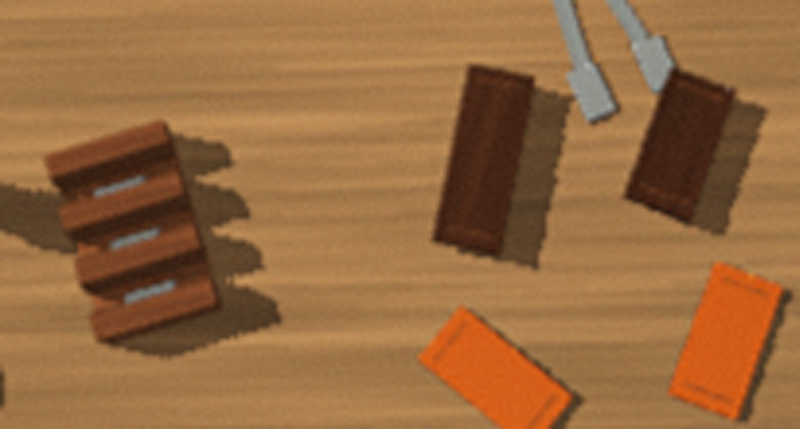

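View pics/c2.png

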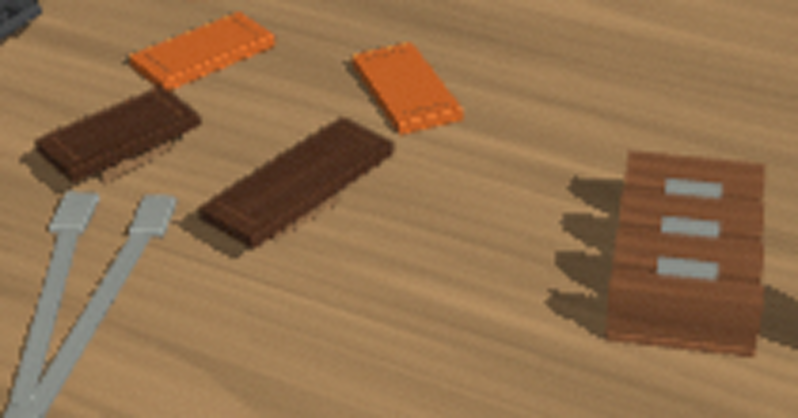

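The crops confirm the choice. In c1, the dark long board spans (470,66)-(502,257) and the dark short board (672,70)-(690,222), both on cork and longer in the right order. The three orange ones are the look-alikes. The rack's steel strips are at (118,186), (134,238) and (148,292). Next I refine the poses by silhouette fit in both views.

```bash
cat > fit.py <<'E'
from h import *
from scipy.optimize import minimize
ims={n:cv2.imread(f"pics/{n}0.png") for n in("top","scene")}
def corners(p,L,W,z0,z1):
    c,s=np.cos(p[2]),np.sin(p[2])
    return np.array([[p[0]+c*a-s*b,p[1]+s*a+c*b,z] for a in(-L/2,L/2) for b in(-W/2,W/2) for z in(z0,z1)])
def hullmask(n,P):
    m=np.zeros((384*4,512*4),np.uint8)
    h=cv2.convexHull(((proj(n,P)+.5)*4*16-8).astype(np.int32)); cv2.fillConvexPoly(m,h,1,shift=4)
    return cv2.resize(m.astype(np.float32),(512,384),interpolation=cv2.INTER_AREA)
def target(n,name,P0):
    im=ims[n].astype(float);roi=cv2.dilate((hullmask(n,P0)>0).astype(np.uint8),np.ones((9,9)))
    b,g,rr=im[...,0],im[...,1],im[...,2]
    m=(rr<95)&(g/(rr+1)<.70) if name!="rack" else (g/(rr+1)<.64)
    m=(m&(roi>0)).astype(np.uint8);m=cv2.morphologyEx(m,cv2.MORPH_OPEN,np.ones((3,3)))
    k,l,st,_=cv2.connectedComponentsWithStats(m);m=(l==1+st[1:,4].argmax()).astype(np.uint8)
    pts=cv2.findNonZero(m);o=np.zeros_like(m);cv2.fillConvexPoly(o,cv2.convexHull(pts),1);return o.astype(np.float32)
for name,p0,d in (("long",[558,-72,np.radians(-13.8)],(150,56,22,34)),("short",[568,-229,np.radians(-22)],(115,56,22,34)),("rack",[504,212,np.radians(15)],(158,100,0,48))):
  for views in(("top",),("scene",),("top","scene")):
    t={n:target(n,name,corners(p0,*d)) for n in views}
    sc=np.array([1,1,.01])
    f=lambda q:sum(np.abs(hullmask(n,corners(np.array(p0)+q*sc,*d))-t[n]).sum()/t[n].sum() for n in views)
    s=minimize(f,[0,0,0],method="Nelder-Mead",options=dict(initial_simplex=[[0,0,0],[8,0,0],[0,8,0],[0,0,8]],xatol=.05,fatol=1e-5))
    q=np.array(p0)+s.x*sc;print(name,views,np.round(q[:2],1),round(np.degrees(q[2]),2),round(s.fun,3))
# strips
for n in ims:
    im=ims[n].astype(int);P=corners([504,212,.26],158,100,0,48);roi=hullmask(n,P)>.5
    m=((im.max(2)-im.min(2)<35)&(im.max(2)>110)&roi).astype(np.uint8);k,l,st,c=cv2.connectedComponentsWithStats(m)
    print(n,[(np.round(c[i],1).tolist(),st[i,4],np.round(ray(n,c[i],36)[0,:2]).tolist()) for i in range(1,k) if st[i,4]>5])
E
python3 fit.py
```

```text
long ('top',) [562.1 -71.7] -13.44 0.051
long ('scene',) [563.5 -70.3] -12.75 0.058
long ('top', 'scene') [562.4 -71. ] -13.02 0.126
short ('top',) [ 570.5 -230.2] -21.71 0.058
short ('scene',) [ 571.3 -227.5] -21.89 0.09
short ('top', 'scene') [ 571.2 -229.5] -22.03 0.167
rack ('top',) [510.2 214.7] 16.23 0.033
rack ('scene',) [-3199.3 -1134.4] -35.91 1.0
rack ('top', 'scene') [-3199.3 -1134.4] -35.91 2.0
top [([205.0, 197.5], np.int32(11), [546.0, 225.0]), ([209.1, 210.9], np.int32(16), [503.0, 213.0]), ([212.1, 225.0], np.int32(19), [459.0, 203.0])]
scene [([312.0, 199.0], np.int32(58), [457.0, 200.0]), ([311.0, 209.1], np.int32(62), [501.0, 212.0]), ([310.6, 220.1], np.int32(72), [545.0, 226.0])]
```

```bash
sed -i 's/g\/(rr+1)<.64/g\/(rr+1)<(.64 if n=="top" else .60)/; s/int32))/int32).reshape(-1,1,2))/' fit.py; sed -i 's/^for name,p0,d in (.*("rack"/for name,p0,d in (("rack"/; s/(158,100,0,48))):/(158,100,0,48)),):/' fit.py; sed -i 's/\[8,0,0\],\[0,8,0\],\[0,0,8\]/[3,0,0],[0,3,0],[0,0,3]/' fit.py; python3 fit.py | head -3
cat > plan.py <<'E'
from station import r
import numpy as np,sys
from scipy.spatial.transform import Rotation as R
def R0(psi,th):
    c,s=np.cos(np.radians(psi)),np.sin(np.radians(psi))
    return R.from_matrix(np.array([[c,s,0],[s,-c,0],[0,0,-1]]).T.reshape(3,3) if 0 else np.array([[c,s,0],[s,-c,0],[0,0,-1]]))*R.from_euler("y",th,degrees=True)
def go(p,psi,th,off=5,back=0):
    """grasp point p (mm), tool-x heading psi, pitch th (deg): print shift (m) and turn (deg) in tool axes"""
    s=r.state();C=R.from_rotvec(s["eef_rot"]);G=R0(psi,th);t=np.array(p)+G.as_matrix()[:,2]*(off-back)
    print("shift",np.round(C.inv().apply(t-s["ee_pos"])/1000,4),"turn",np.round((C.inv()*G).as_rotvec(degrees=True),1),"TCP",np.round(t))
def st():
    s=r.state();C=R.from_rotvec(s["eef_rot"]);m=C.as_matrix();z=m[:,2]
    print("t",round(s["t"],2),"pos",np.round(s["ee_pos"],1),"x",np.round(m[:,0],3),"y",np.round(m[:,1],3),"z",np.round(z,3),"q",np.round(s["joint_positions"],2),"w",round(s["width"],1),"F",np.round(s["ft_force"],1),"M",np.round(s["ft_torque"],2),"g",round(s["grasp_force"],1))
E
python3 - <<'E'
from plan import *
st();a=np.radians(-22);c=np.array([571,-229.5,28])-30*np.array([np.cos(a),np.sin(a),0])
print(c);go(c,-22,25,back=90)
E
```

```text
rack ('top',) [510.4 214.9] 16.03 0.033
t 0.1 pos [ 188.6 -595.1  249.2] x [0.953 0.302 0.   ] y [ 0.302 -0.953 -0.002] z [-0.001  0.002 -1.   ] q [-1.33  0.31  1.64 -0.    1.2  -0.07] w 85.3 F [-0.5 -0.1  0.1] M [ 0.01 -0.01  0.01] g 0.0
[ 543.18448436 -218.2618022    28.        ]
shift [ 0.4242 -0.2747  0.1448] turn [-8.7 24.  38.9] TCP [ 510. -205.  105.]Traceback (most recent call last):
  File "fit.py", line 20, in <module>
    t={n:target(n,name,corners(p0,*d)) for n in views}
         ~~~~~~^^^^^^^^^^^^^^^^^^^^^^^
  File "fit.py", line 16, in target
    k,l,st,_=cv2.connectedComponentsWithStats(m);m=(l==1+st[1:,4].argmax()).astype(np.uint8)
                                                         ~~~~~~~~~~~~~~~^^
ValueError: attempt to get argmax of an empty sequence
```

Request:
{"op": "play_rows", "data": {
  "rows": "0.085 0.06 -0.04 0.01 -1.5 4 7; 0.085 0.12 -0.08 0.02 -3 8 14; 0.085 0.18 -0.12 0.03 -4.5 12 21; 0.085 0.24 -0.16 0.04 -6 16 26; 0.085 0.28 -0.185 0.05 -6.5 18 30"
}}

```text
t: 0.72
ee_pos: [383.1, -353.4, 204.4]
eef_rot: [3.019, -0.342, 0.499]
ft_force: [0.8, 0.3, 0.4]
width: 85.3
grasp_force: 0.0
```

```bash
python3 - <<'E'
from plan import *
st();a=np.radians(-22);c=np.array([571,-229.5,28])-30*np.array([np.cos(a),np.sin(a),0])
go(c,-22,25,back=90)
E
```

```text
t 0.72 pos [ 383.1 -353.4  204.4] x [ 0.923 -0.208  0.324] y [-0.228 -0.973  0.026] z [ 0.31  -0.097 -0.946] q [-0.94  0.01  2.12  0.28  0.76  0.68] w 85.3 F [0.8 0.3 0.4] M [-0.    0.13 -0.03] g 0.0
shift [ 0.054  -0.176   0.1188] turn [-1.9  5.9  8.7] TCP [ 510. -205.  105.]
```

Request:
{"op": "play_rows", "data": {
  "rows": "0.085 0.015 -0.05 0.03 -1 3 4; 0.085 0.035 -0.11 0.07 -2 6 8; 0.085 0.054 -0.176 0.119 -2 6 9; 0.085 0.054 -0.176 0.119 -2 6 9; 0.085 0.054 -0.176 0.119 -2 6 9"
}}

```text
t: 1.35
ee_pos: [508.5, -203.8, 103.1]
eef_rot: [2.938, -0.565, 0.644]
ft_force: [-0.5, -0.5, -0.4]
width: 85.1
grasp_force: 0.0
```

```bash
python3 - <<'E'
from plan import *
st();a=np.radians(-22);c=np.array([571,-229.5,28])-30*np.array([np.cos(a),np.sin(a),0])
go(c,-22,25)
import cv2;from h import proj
from station import r
im=r.get_image("top");cv2.imwrite("pics/t2.png",cv2.resize(im[140:270,270:400],None,fx=4,fy=4))
E
```

```text
t 1.35 pos [ 508.5 -203.8  103.1] x [ 0.843 -0.337  0.418] y [-0.371 -0.929  0.   ] z [ 0.389 -0.155 -0.908] q [-0.48  0.19  2.21  0.14  0.31  1.34] w 85.1 F [-0.5 -0.5 -0.4] M [ 0.09  0.21 -0.01] g 0.0
shift [0.0027 0.0006 0.0889] turn [-0.1  0.3  0.2] TCP [ 545. -219.   23.]
```

View pics/t2.png

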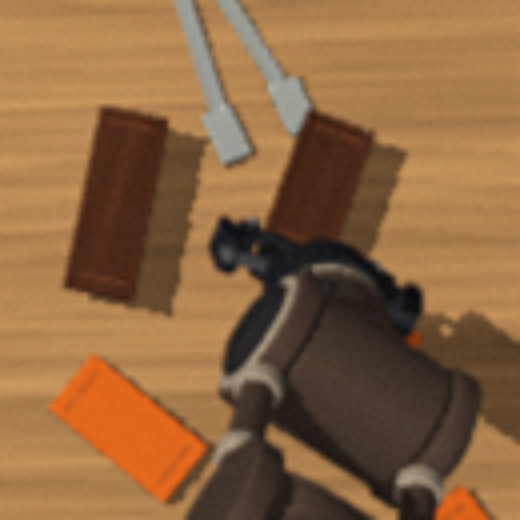

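The gripper straddles the short board's near end, with a finger on either side at (235,245) and (405,305), clear of the long board and the orange ones. Descending and closing.

Request:
{"op": "play_rows", "data": {
  "rows": "0.085 0.002 0.001 0.045 0 0 0; 0.085 0.003 0.001 0.089 0 0 0; 0.085 0.003 0.001 0.089 0 0 0; 0.085 0.003 0.001 0.089 0 0 0; 0.085 0.003 0.001 0.089 0 0 0"
}}

```text
t: 2.02
ee_pos: [546.8, -223.5, 28.4]
eef_rot: [2.931, -0.572, 0.655]
ft_force: [0.4, -0.2, 0.3]
width: 85.2
grasp_force: 0.0
```

Request:
{"op": "play_rows", "data": {
  "rows": "0.03 0 0 0 0 0 0; 0.03 0 0 0 0 0 0; 0.03 0 0 0 0 0 0; 0.03 0 0 0 0 0 0; 0.03 0 0 0 0 0 0"
}}

```text
t: 2.65
ee_pos: [546.6, -222.7, 27.7]
eef_rot: [2.932, -0.571, 0.654]
ft_force: [-5.4, 2.4, 11.9]
width: 55.1
grasp_force: 61.3
```

```bash
python3 - <<'E'
from plan import *
st()
E
```

```text
t 2.65 pos [ 546.6 -222.7   27.7] x [ 0.839 -0.339  0.425] y [-0.375 -0.927  0.001] z [ 0.394 -0.16  -0.905] q [-0.48  0.42  2.13  0.25  0.16  1.23] w 55.1 F [-5.4  2.4 11.9] M [ 0.03  0.41 -0.02] g 61.3
```

Request:
{"op": "play_rows", "data": {
  "rows": "0.03 0.02 0 -0.045 0 0 0; 0.03 0.045 0 -0.095 0 0 0; 0.03 0.07 0 -0.15 0 -10 0; 0.03 0.08 0 -0.17 0 -20 0; 0.03 0.08 0 -0.17 0 -30 0"
}}

```text
t: 3.28
ee_pos: [548.6, -223.5, 219.5]
eef_rot: [-3.075, 0.599, 0.071]
ft_force: [0.2, -0.2, -2.2]
width: 54.5
grasp_force: 64.0
```

```bash
python3 - <<'E'
from plan import *
st();go([500,0,230],-3,-50,off=0);go([467.7,202.9,190],16,-65,off=0)
E
```

```text
t 3.27 pos [ 548.6 -223.5  219.5] x [ 0.926 -0.375 -0.046] y [-0.375 -0.927  0.001] z [-0.043  0.016 -0.999] q [-0.46  0.3   1.71 -0.    1.18  1.5 ] w 54.5 F [ 0.2 -0.2 -2.2] M [ 0.01  0.03 -0.03] g 64.0
shift [-0.1293 -0.189  -0.0048] turn [ -8.6 -46.9 -17.6] TCP [500.   0. 230.]
shift [-0.2334 -0.365   0.0398] turn [-22.2 -59.9 -33.2] TCP [468. 203. 190.]
```

Request:
{"op": "play_rows", "data": {
  "rows": "0.03 -0.03 -0.04 -0.005 -1.8 -10 -3.6; 0.03 -0.06 -0.085 -0.005 -3.5 -19 -7; 0.03 -0.09 -0.13 -0.005 -5 -28 -10.5; 0.03 -0.12 -0.175 -0.005 -7 -38 -14; 0.03 -0.129 -0.189 -0.005 -8.6 -46.9 -17.6"
}}

```text
t: 3.9
ee_pos: [498.3, 3.7, 225.7]
eef_rot: [-2.82, 0.063, 1.327]
ft_force: [0.6, -0.0, -1.0]
width: 54.5
grasp_force: 64.0
```

```bash
python3 - <<'E'
from plan import *
st();go([467.7,202.9,190],16,-65,off=0)
E
```

```text
t 3.9 pos [498.3   3.7 225.7] x [ 0.637 -0.026 -0.77 ] y [-0.047 -0.999 -0.005] z [-0.769  0.039 -0.638] q [-0.07  0.63  1.45 -0.02  1.94  1.55] w 54.5 F [ 0.6 -0.  -1. ] M [-0.06 -0.43  0.01] g 64.0
shift [ 0.0027 -0.1974  0.0541] turn [-16.  -14.5  -9.8] TCP [468. 203. 190.]
```

Request:
{"op": "play_rows", "data": {
  "rows": "0.03 0 -0.05 0.012 -4 -4 -2.5; 0.03 0.001 -0.1 0.025 -8 -7 -5; 0.03 0.002 -0.15 0.04 -12 -11 -7.5; 0.03 0.003 -0.197 0.054 -16 -14.5 -9.8; 0.03 0.003 -0.197 0.054 -16 -14.5 -9.8"
}}

```text
t: 4.53
ee_pos: [467.1, 203.7, 186.2]
eef_rot: [2.504, 0.353, -1.594]
ft_force: [0.3, -1.0, -1.3]
width: 54.5
grasp_force: 64.1
```

```bash
python3 - <<'E'
from plan import *
st();go([467.7,202.9,190],16,-65,off=0)
import cv2
a=r.get_image("scene");b=r.get_image("top");cv2.imwrite("pics/ps.png",a);cv2.imwrite("pics/pt.png",b)
A=cv2.resize(a[100:260,240:440],None,fx=2.4,fy=2.4,interpolation=cv2.INTER_CUBIC);B=cv2.resize(b[140:260,160:280],None,fx=3.2,fy=3.2,interpolation=cv2.INTER_CUBIC)
o=np.zeros((384,870,3),np.uint8);o[:,:480]=A;o[:,482:866]=B;cv2.imwrite("pics/p1.png",o[:,:800])
E
```

```text
t 4.53 pos [467.1 203.7 186.2] x [ 0.407  0.116 -0.906] y [ 0.278 -0.961  0.002] z [-0.87  -0.252 -0.423] q [0.31 0.84 1.32 0.03 2.12 1.6 ] w 54.5 F [ 0.3 -1.  -1.3] M [ 0.15 -0.54  0.03] g 64.1
shift [-0.0033  0.001  -0.002 ] turn [ 0.2 -0.  -0. ] TCP [468. 203. 190.]
```

View pics/p1.png

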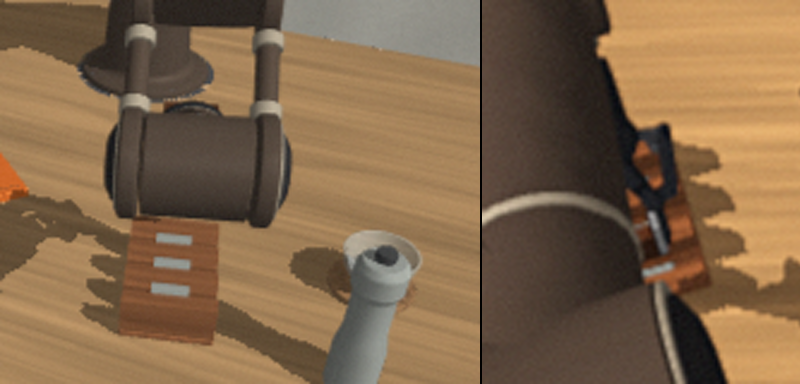

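Request:
{"op": "play_rows", "data": {
  "rows": "0.03 0.017 0.001 0.008 0 0 0; 0.03 0.034 0.001 0.016 0 0 0; 0.03 0.05 0.001 0.023 0 0 0; 0.03 0.06 0.001 0.028 0 0 0; 0.03 0.06 0.001 0.028 0 0 0"
}}

```text
t: 5.25
ee_pos: [469.1, 198.2, 121.4]
eef_rot: [2.508, 0.343, -1.596]
ft_force: [-0.6, 0.3, -0.6]
width: 54.9
grasp_force: 64.1
```

```bash
python3 - <<'E'
from plan import *
st();go([467.7,202.9,190],16,-65,off=0)
E
```

```text
t 5.25 pos [469.1 198.2 121.4] x [ 0.408  0.112 -0.906] y [ 0.27  -0.963  0.003] z [-0.872 -0.246 -0.423] q [0.3  0.93 1.31 0.03 2.04 1.6 ] w 54.9 F [-0.6  0.3 -0.6] M [ 0.11 -0.49  0.04] g 64.1
shift [-0.0622 -0.0047 -0.029 ] turn [-0.2 -0.  -0.3] TCP [468. 203. 190.]
```

Request:
{"op": "play_rows", "data": {
  "rows": "0.03 0.003 -0.002 0.001 0 0 0; 0.03 0.006 -0.003 0.003 0 0 0; 0.03 0.01 -0.003 0.005 0 0 0; 0.03 0.014 -0.003 0.0065 0 0 0; 0.03 0.018 -0.003 0.008 0 0 0"
}}

```text
t: 5.88
ee_pos: [469.5, 201.5, 106.9]
eef_rot: [2.505, 0.344, -1.599]
ft_force: [-0.2, -1.1, 11.9]
width: 54.9
grasp_force: 64.6
```

```bash
python3 - <<'E'
from plan import *
st()
E
```

```text
t 5.88 pos [469.5 201.5 106.9] x [ 0.405  0.112 -0.907] y [ 0.272 -0.962  0.003] z [-0.873 -0.248 -0.421] q [0.3  0.96 1.3  0.03 2.02 1.6 ] w 54.9 F [-0.2 -1.1 11.9] M [-0.39  1.23  0.28] g 64.6
```

Request:
{"op": "play_rows", "data": {
  "rows": "0.03 0.003 0 0.001 0 0 0; 0.03 0.006 0 0.003 0 0 0; 0.03 0.009 0 0.004 0 0 0; 0.03 0.011 0 0.005 0 0 0; 0.03 0.011 0 0.005 0 0 0"
}}

```text
t: 6.5
ee_pos: [469.6, 201.2, 94.4]
eef_rot: [2.505, 0.344, -1.598]
ft_force: [-0.3, -0.6, 8.5]
width: 55.0
grasp_force: 64.5
```

```bash
python3 - <<'E'
from plan import *
st()
E
```

```text
t 6.5 pos [469.6 201.2  94.4] x [ 0.406  0.112 -0.907] y [ 0.272 -0.962  0.003] z [-0.873 -0.248 -0.421] q [0.3  0.97 1.29 0.03 2.01 1.6 ] w 55.0 F [-0.3 -0.6  8.5] M [-0.24  0.88  0.46] g 64.5
```

Request:
{"op": "play_rows", "data": {
  "rows": "0.03 0.002 0 0.001 0 0 0; 0.03 0.004 0 0.002 0 0 0; 0.03 0.005 0 0.0025 0 0 0; 0.03 0.006 0 0.003 0 0 0; 0.03 0.006 0 0.003 0 0 0"
}}

```text
t: 7.12
ee_pos: [469.7, 201.4, 92.9]
eef_rot: [2.499, 0.343, -1.605]
ft_force: [-0.5, -0.9, 21.9]
width: 54.8
grasp_force: 64.9
```

```bash
python3 - <<'E'
from plan import *
st()
E
```

```text
t 7.12 pos [469.7 201.4  92.9] x [ 0.401  0.11  -0.91 ] y [ 0.272 -0.962  0.004] z [-0.875 -0.249 -0.415] q [0.3  0.98 1.29 0.03 2.01 1.6 ] w 54.8 F [-0.5 -0.9 21.9] M [-0.94  2.47  0.36] g 64.9
```

Request:
{"op": "play_rows", "data": {
  "rows": "0.03 0.002 0 0.001 0 0 0; 0.03 0.003 0 0.0015 0 0 0; 0.03 0.004 0 0.002 0 0 0; 0.03 0.004 0 0.002 0 0 0; 0.03 0.004 0 0.002 0 0 0"
}}

```text
t: 7.75
ee_pos: [469.8, 201.4, 92.8]
eef_rot: [2.494, 0.343, -1.611]
ft_force: [-0.1, 0.1, 33.6]
width: 54.6
grasp_force: 65.3
```

```bash
python3 - <<'E'
from plan import *
st()
E
```

```text
t 7.75 pos [469.8 201.4  92.8] x [ 0.396  0.108 -0.912] y [ 0.272 -0.962  0.004] z [-0.877 -0.25  -0.411] q [0.31 0.98 1.29 0.03 2.02 1.6 ] w 54.6 F [-0.1  0.1 33.6] M [-1.42  3.88  0.36] g 65.3
```

Force climbs to 34 N with no further travel, so the short board is on the floor. Relieve, open and retract.

Request:
{"op": "play_rows", "data": {
  "rows": "0.03 -0.003 0 -0.001 0 0 0; 0.03 -0.006 0 -0.003 0 0 0; 0.085 -0.006 0 -0.003 0 0 0; 0.085 -0.006 0 -0.003 0 0 0; 0.085 -0.006 0 -0.003 0 0 0"
}}

```text
t: 8.38
ee_pos: [469.1, 201.5, 85.7]
eef_rot: [2.509, 0.344, -1.594]
ft_force: [-0.1, -0.6, -0.1]
width: 84.9
grasp_force: 0.0
```

Request:
{"op": "play_rows", "data": {
  "rows": "0.085 0 0 0 0 0 0; 0.085 0 0 -0.02 0 0 0; 0.085 0 0 -0.05 0 0 0; 0.085 0 0 -0.09 0 0 0; 0.085 -0.05 0 -0.12 0 0 0"
}}

```text
t: 9.0
ee_pos: [552.2, 224.9, 176.7]
eef_rot: [2.501, 0.342, -1.605]
ft_force: [-0.1, -0.2, 0.3]
width: 84.9
grasp_force: 0.0
```

```bash
python3 - <<'E'
from plan import *
st()
a=np.radians(-13);c=np.array([562.5,-71.3,28])-40*np.array([np.cos(a),np.sin(a),0])
print(c);go([530,60,250],0,-20,off=0);go(c,-13,25,off=0,back=90)
import cv2
a=r.get_image("scene");b=r.get_image("top");cv2.imwrite("pics/qs.png",a);cv2.imwrite("pics/qt.png",b)
A=cv2.resize(a[100:260,240:440],None,fx=2.4,fy=2.4,interpolation=cv2.INTER_CUBIC);B=cv2.resize(b[150:250,160:260],None,fx=3.2,fy=3.2,interpolation=cv2.INTER_CUBIC)
o=np.zeros((384,800,3),np.uint8);o[:,:480]=A;o[:320,480:800]=B;cv2.imwrite("pics/p2.png",o)
E
```

```text
t 9.0 pos [552.2 224.9 176.7] x [ 0.402  0.11  -0.909] y [ 0.271 -0.963  0.003] z [-0.875 -0.247 -0.416] q [0.3  1.02 1.01 0.03 2.25 1.6 ] w 84.9 F [-0.1 -0.2  0.3] M [ 0.15 -0.37  0.06] g 0.0
[523.52519741 -62.30195783  28.        ]
shift [-0.0937  0.1529  0.0297] turn [11.1 45.1 11.7] TCP [530.  60. 250.]
shift [0.004  0.2502 0.1544] turn [11.2 88.3 29.8] TCP [486. -54. 110.]
```

View pics/p2.png

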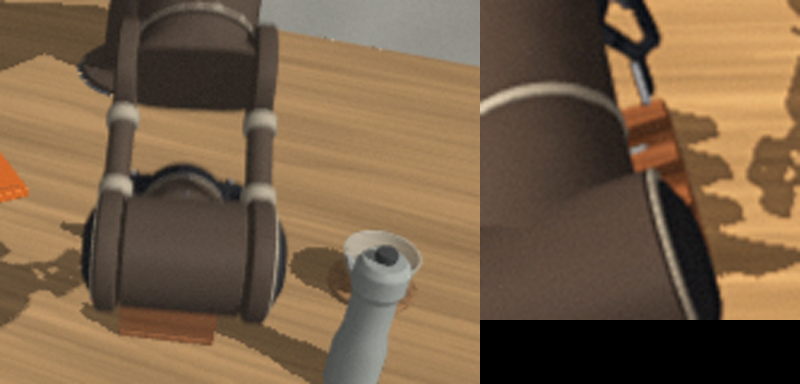

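Request:
{"op": "play_rows", "data": {
  "rows": "0.085 -0.05 0 -0.01 0 0 0; 0.085 -0.09 0.03 -0.01 2 9 2; 0.085 -0.093 0.08 0.01 5 20 5; 0.085 -0.094 0.12 0.02 8 32 8; 0.085 -0.094 0.153 0.03 11 42 11.7"
}}

```text
t: 9.72
ee_pos: [530.6, 58.4, 256.1]
eef_rot: [3.052, 0.027, -0.68]
ft_force: [0.6, -0.7, -0.1]
width: 84.7
grasp_force: 0.0
```

```bash
python3 - <<'E'
from plan import *
st()
go([523.5,-62.3,28],-13,25,off=0,back=90)
E
```

```text
t 9.72 pos [530.6  58.4 256.1] x [ 0.905  0.014 -0.425] y [ 0.02 -1.    0.01] z [-0.425 -0.018 -0.905] q [ 0.03  0.39  1.56 -0.    1.62  1.58] w 84.7 F [ 0.6 -0.7 -0.1] M [-0.02 -0.2   0.03] g 0.0
shift [0.0207 0.1097 0.1534] turn [ 0.6 49.8 14.6] TCP [486. -54. 110.]
```

Request:
{"op": "play_rows", "data": {
  "rows": "0.085 0.003 0.025 0.02 0 10 3; 0.085 0.006 0.05 0.06 0 20 6; 0.085 0.011 0.08 0.1 0 30 9; 0.085 0.016 0.1 0.13 0 40 12; 0.085 0.021 0.11 0.153 0.6 49.8 14.6"
}}

```text
t: 10.35
ee_pos: [484.9, -52.4, 110.2]
eef_rot: [3.005, -0.336, 0.644]
ft_force: [0.2, -0.3, -2.0]
width: 85.2
grasp_force: 0.0
```

```bash
python3 - <<'E'
from plan import *
st()
go([523.5,-62.3,28],-13,25,off=0,back=0)
import cv2
a=r.get_image("scene");b=r.get_image("top");cv2.imwrite("pics/us.png",a);cv2.imwrite("pics/ut.png",b)
A=cv2.resize(a[140:260,250:400],None,fx=3.2,fy=3.2,interpolation=cv2.INTER_CUBIC);B=cv2.resize(b[150:250,180:280],None,fx=3.2,fy=3.2,interpolation=cv2.INTER_CUBIC)
o=np.zeros((384,800,3),np.uint8);o[:,:480]=A;o[:320,480:800]=B;cv2.imwrite("pics/p3.png",o)
E
```

```text
t 10.35 pos [484.9 -52.4 110.2] x [ 0.89  -0.201  0.41 ] y [-0.222 -0.975  0.003] z [ 0.399 -0.094 -0.912] q [-0.19  0.07  2.33 -0.06  0.32  1.66] w 85.2 F [ 0.2 -0.3 -2. ] M [ 0.07  0.22 -0.02] g 0.0
shift [0.0026 0.0008 0.0913] turn [0.1 0.8 0.3] TCP [524. -62.  28.]
```

View pics/p3.png

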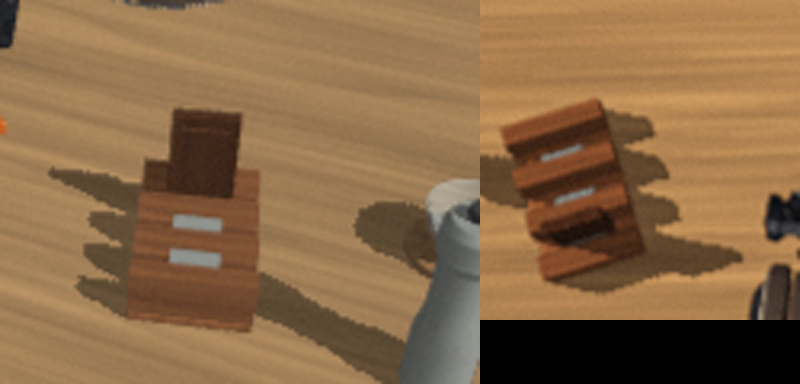

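The short board stands centred in the front slot, at about (205,150) in the left crop, with the strips of the middle and back slots visible behind it. Now the long board.

Request:
{"op": "play_rows", "data": {
  "rows": "0.085 0.002 0.001 0.045 0 0.8 0; 0.085 0.003 0.001 0.09 0 0.8 0; 0.085 0.003 0.001 0.09 0 0.8 0; 0.085 0.003 0.001 0.09 0 0.8 0; 0.085 0.003 0.001 0.09 0 0.8 0"
}}

```text
t: 11.08
ee_pos: [526.1, -61.7, 32.2]
eef_rot: [3.0, -0.331, 0.663]
ft_force: [0.4, 0.3, 1.0]
width: 85.2
grasp_force: 0.0
```

Request:
{"op": "play_rows", "data": {
  "rows": "0.03 0 0 0 0 0 0; 0.03 0 0 0 0 0 0; 0.03 0 0 0 0 0 0; 0.03 0 0 0 0 0 0; 0.03 0 0 0 0 0 0"
}}

```text
t: 11.7
ee_pos: [524.8, -61.7, 31.4]
eef_rot: [3.0, -0.331, 0.661]
ft_force: [-6.6, 1.4, 12.0]
width: 54.8
grasp_force: 60.2
```

```bash
python3 - <<'E'
from plan import *
st()
E
```

```text
t 11.7 pos [524.8 -61.7  31.4] x [ 0.886 -0.197  0.421] y [-0.219 -0.976  0.004] z [ 0.41  -0.096 -0.907] q [-0.19  0.33  2.26 -0.14  0.12  1.74] w 54.8 F [-6.6  1.4 12. ] M [-0.08  0.19 -0.08] g 60.2
```

Request:
{"op": "play_rows", "data": {
  "rows": "0.03 0.02 0 -0.045 0 0 0; 0.03 0.045 0 -0.095 0 0 0; 0.03 0.075 0 -0.16 0 -10 0; 0.03 0.09 0 -0.195 0 -20 0; 0.03 0.09 0 -0.195 0 -30 0"
}}

```text
t: 12.32
ee_pos: [525.6, -60.8, 249.5]
eef_rot: [3.121, -0.346, -0.042]
ft_force: [0.8, 0.0, -1.6]
width: 54.9
grasp_force: 64.1
```

```bash
python3 - <<'E'
from plan import *
st();go([545,60,250],3,-50,off=0)
E
```

```text
t 12.32 pos [525.6 -60.8 249.5] x [ 0.975 -0.219 -0.026] y [-0.219 -0.976  0.004] z [-0.026  0.002 -1.   ] q [-0.2   0.14  1.84 -0.    1.19  1.6 ] w 54.9 F [ 0.8  0.  -1.6] M [ 0.03 -0.06 -0.01] g 64.1
shift [-0.0075 -0.1221 -0.0008] turn [ -6.8 -48.2 -14.6] TCP [545.  60. 250.]
```

Request:
{"op": "play_rows", "data": {
  "rows": "0.03 -0.002 -0.025 0 -1.4 -10 -3; 0.03 -0.004 -0.05 0 -2.8 -19 -6; 0.03 -0.006 -0.08 0 -4.1 -29 -9; 0.03 -0.008 -0.11 0 -5.5 -39 -12; 0.03 -0.008 -0.122 -0.001 -6.8 -48.2 -14.6"
}}

```text
t: 12.95
ee_pos: [544.1, 61.5, 245.1]
eef_rot: [2.822, 0.078, -1.327]
ft_force: [0.4, -0.7, -1.1]
width: 54.5
grasp_force: 64.2
```

```bash
python3 - <<'E'
from plan import *
st();go([556.1,228.2,200],16,-65,off=0)
E
```

```text
t 12.95 pos [544.1  61.5 245.1] x [ 0.637  0.036 -0.77 ] y [ 0.054 -0.999 -0.001] z [-0.769 -0.041 -0.638] q [ 0.04  0.7   1.29 -0.01  2.03  1.55] w 54.5 F [ 0.4 -0.7 -1.1] M [-0.01 -0.47 -0.01] g 64.2
shift [ 0.0483 -0.1657  0.0127] turn [-11.  -14.6  -6.8] TCP [556. 228. 200.]
```

Request:
{"op": "play_rows", "data": {
  "rows": "0.03 0.005 -0.04 0.001 -3 -4 -2; 0.03 0.01 -0.08 0.002 -6 -8 -4; 0.03 0.02 -0.12 0.005 -9 -11 -5.5; 0.03 0.035 -0.166 0.01 -11 -14.6 -6.8; 0.03 0.048 -0.166 0.013 -11 -14.6 -6.8"
}}

```text
t: 13.58
ee_pos: [554.2, 230.8, 196.8]
eef_rot: [2.504, 0.355, -1.594]
ft_force: [-0.4, -1.3, -1.6]
width: 54.7
grasp_force: 64.2
```

```bash
python3 - <<'E'
from plan import *
st();go([556.1,228.2,145],16,-65.5,off=0)
E
```

```text
t 13.57 pos [554.2 230.8 196.8] x [ 0.407  0.117 -0.906] y [ 0.279 -0.96   0.001] z [-0.87  -0.253 -0.423] q [0.31 1.   1.   0.03 2.27 1.6 ] w 54.7 F [-0.4 -1.3 -1.6] M [ 0.13 -0.53  0.03] g 64.2
shift [0.0474 0.0029 0.0209] turn [ 0.2 -0.5  0. ] TCP [556. 228. 145.]
```

Request:
{"op": "play_rows", "data": {
  "rows": "0.03 0.015 0.002 0.007 0 0 0; 0.03 0.03 0.003 0.013 0 0 0; 0.03 0.043 0.003 0.019 0 0 0; 0.03 0.043 0.003 0.019 0 0 0; 0.03 0.043 0.003 0.019 0 0 0"
}}

```text
t: 14.2
ee_pos: [557.9, 223.8, 153.4]
eef_rot: [2.508, 0.346, -1.593]
ft_force: [-1.1, -0.6, -0.6]
width: 55.0
grasp_force: 64.3
```

```bash
python3 - <<'E'
from plan import *
st();go([556.1,228.2,145],16,-65,off=0)
E
```

```text
t 14.2 pos [557.9 223.8 153.4] x [ 0.409  0.113 -0.905] y [ 0.272 -0.962  0.003] z [-0.871 -0.248 -0.425] q [0.3  1.05 1.   0.03 2.23 1.6 ] w 55.0 F [-1.1 -0.6 -0.6] M [ 0.09 -0.58  0.02] g 64.3
shift [ 0.0074 -0.0048  0.004 ] turn [-0.1 -0.1 -0.2] TCP [556. 228. 145.]
```

Request:
{"op": "play_rows", "data": {
  "rows": "0.03 0.003 -0.002 0.001 0 0 0; 0.03 0.006 -0.004 0.003 0 0 0; 0.03 0.01 -0.004 0.005 0 0 0; 0.03 0.015 -0.004 0.007 0 0 0; 0.03 0.018 -0.004 0.0085 0 0 0"
}}

```text
t: 14.82
ee_pos: [557.2, 228.1, 137.2]
eef_rot: [2.506, 0.347, -1.596]
ft_force: [3.8, 1.9, 11.4]
width: 54.7
grasp_force: 64.9
```

```bash
python3 - <<'E'
from plan import *
st();go([556.1,228.2,130],16,-65,off=0)
E
```

```text
t 14.82 pos [557.2 228.1 137.2] x [ 0.407  0.113 -0.906] y [ 0.273 -0.962  0.003] z [-0.871 -0.249 -0.423] q [0.3  1.07 0.99 0.03 2.21 1.6 ] w 54.7 F [ 3.8  1.9 11.4] M [-0.14  0.71  0.16] g 64.9
shift [ 0.006  -0.0004  0.004 ] turn [-0.1 -0.  -0.2] TCP [556. 228. 130.]
```

Request:
{"op": "play_rows", "data": {
  "rows": "0.03 0.004 0 0.002 0 0 0; 0.03 0.007 0 0.003 0 0 0; 0.03 0.01 0 0.0045 0 0 0; 0.03 0.013 0 0.006 0 0 0; 0.03 0.013 0 0.006 0 0 0"
}}

```text
t: 15.45
ee_pos: [557.7, 227.9, 123.7]
eef_rot: [2.506, 0.348, -1.596]
ft_force: [2.7, -0.0, 11.8]
width: 54.7
grasp_force: 64.9
```

```bash
python3 - <<'E'
from plan import *
st()
E
```

```text
t 15.45 pos [557.7 227.9 123.7] x [ 0.407  0.114 -0.906] y [ 0.274 -0.962  0.002] z [-0.871 -0.249 -0.423] q [0.3  1.09 0.98 0.03 2.2  1.6 ] w 54.7 F [ 2.7 -0.  11.8] M [-0.09  0.76  0.37] g 64.9
```

Request:
{"op": "play_rows", "data": {
  "rows": "0.03 0.003 0 0.001 0 0 0; 0.03 0.005 0 0.002 0 0 0; 0.03 0.007 0 0.003 0 0 0; 0.03 0.008 0 0.004 0 0 0; 0.03 0.008 0 0.004 0 0 0"
}}

```text
t: 16.08
ee_pos: [558.1, 227.9, 123.5]
eef_rot: [2.5, 0.348, -1.604]
ft_force: [3.6, -1.0, 30.1]
width: 54.9
grasp_force: 65.8
```

```bash
python3 - <<'E'
from plan import *
st()
E
```

```text
t 16.07 pos [558.1 227.9 123.5] x [ 0.401  0.113 -0.909] y [ 0.274 -0.962  0.001] z [-0.874 -0.249 -0.417] q [0.3  1.1  0.98 0.03 2.21 1.6 ] w 54.9 F [ 3.6 -1.  30.1] M [-0.63  3.28  0.47] g 65.8
```

The long board stopped hard at 30 N, at the height predicted for the floor. Relieve, open and retract.

Request:
{"op": "play_rows", "data": {
  "rows": "0.03 0.002 0 0.001 0 0 0; 0.03 -0.003 0 -0.0015 0 0 0; 0.085 -0.005 0 -0.002 0 0 0; 0.085 -0.005 0 -0.002 0 0 0; 0.085 -0.005 0 -0.002 0 0 0"
}}

```text
t: 16.7
ee_pos: [555.3, 227.5, 113.7]
eef_rot: [2.506, 0.346, -1.596]
ft_force: [-0.3, -1.5, 0.1]
width: 85.0
grasp_force: 0.0
```

Request:
{"op": "play_rows", "data": {
  "rows": "0.085 0 0 0 0 0 0; 0.085 0 0 -0.02 0 0 0; 0.085 0 0 -0.05 0 0 0; 0.085 -0.02 0 -0.09 0 0 0; 0.085 -0.07 0 -0.11 0 0 0"
}}

```text
t: 17.32
ee_pos: [623.0, 246.8, 219.8]
eef_rot: [2.501, 0.345, -1.602]
ft_force: [-0.6, 0.4, -0.6]
width: 85.4
grasp_force: 0.0
```

Request:
{"op": "play_rows", "data": {
  "rows": "0.085 -0.03 0.04 0 0 0 0; 0.085 -0.05 0.1 0 0 8 0; 0.085 -0.05 0.16 0 0 16 0; 0.085 -0.05 0.22 0 0 24 0; 0.085 -0.05 0.27 0 0 30 0"
}}

```text
t: 17.95
ee_pos: [676.9, -20.8, 272.0]
eef_rot: [2.893, 0.399, -0.901]
ft_force: [0.2, 0.3, -0.1]
width: 84.9
grasp_force: 0.0
```

```bash
python3 - <<'E'
from plan import *
from h import proj
st()
import cv2
a=r.get_image("scene");b=r.get_image("top")
cy=np.cos(np.radians(16));sy=np.sin(np.radians(16))
for lx,L in((-43,115),(47,150)):
    P=[[510+cy*(lx+e)-sy*w,215+sy*(lx+e)+cy*w,8+L] for e in(-6,6) for w in(-28,28)]
    for im,n in((a,"scene"),(b,"top")):
        for u,v in proj(n,P): im[int(round(v)),int(round(u))]=(0,255,0)
A=cv2.resize(a[130:250,260:385],None,fx=3.8,fy=3.8,interpolation=cv2.INTER_NEAREST);B=cv2.resize(b[160:250,175:250],None,fx=4,fy=4,interpolation=cv2.INTER_NEAREST)
o=np.zeros((456,800,3),np.uint8);o[:,:475]=A;o[:360,480:780]=B;cv2.imwrite("pics/p4.png",o)
E
```

```text
t 17.95 pos [676.9 -20.8 272. ] x [ 0.793  0.222 -0.568] y [ 0.272 -0.962  0.004] z [-0.546 -0.158 -0.823] q [-0.02  0.76  1.02 -0.18  1.94  1.26] w 84.9 F [ 0.2  0.3 -0.1] M [ 0.06 -0.24 -0.05] g 0.0
```

View pics/p4.png

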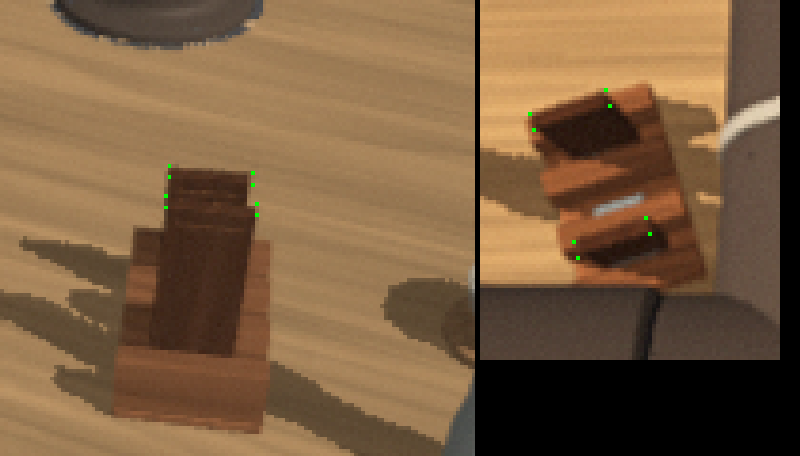

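Both boards stand in the front and back slots, and their tops match the fully seated prediction (green dots) within a pixel. The middle slot is empty and its strip visible at (618,205). Handing in.

```bash
python3 -c "
from station import r
print(r.finish_job())"
```

```text
the job is handed in; nothing more can be done
None
```

Both boards are seated on the slot floors, the long board in the back slot and the short board in the front (placed first), with the middle slot empty and the bystanders left alone; the job was handed in at about 18 s.

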